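# Feel for the empty well, then seat the vial

## Task

Two of the three wells in the dark vial block still have an old plug lying at the bottom. With the blue-handled feeler gauge from its stand, gently feel the wells until you have touched the bare bottom of the empty one, then put the gauge fully back in its stand, and only then take the amber vial and push it gently, upright and fully home in the empty well, against its spring ball. Do not knock the things standing around.

Things in the scene. Friction and masses are not known exactly. Their poses are not given: they have to be found in the camera images.
- block: dark metal vial block, fixed, 70 x 165 mm, 55 mm tall, on a foot plate 84 x 179 x 4 mm; origin: centre of its underside on the worktop, z up, y along the row of three round blind wells, each 24 mm wide and 42 mm deep, bare bottom 13 mm above the origin. Never press the block or a plug in it with more than 30 N
- well_1 (a point): centre of the mouth of well 1, on the block's top face, 42 mm above the well's bare bottom, at y = -50 mm of the block. Two of the three wells (which ones changes) hold a loose leftover plug, 22 mm wide, 16 mm thick, of the same dark metal, flat on the bottom; whatever is lowered there stops 16 mm too high. The plugs are not measured
- well_2 (a point): the same for well 2, the middle one, at y = 0 of the block. In each well, on the block's +x side, a small spring-loaded steel ball stands 3.5 mm out of the wall, 22 mm above the bottom; it yields at about 1.2 N per mm and grips the vial, which must be pushed past it with a few newtons; the 10 mm rod of the gauge passes it freely at the well's centre
- well_3 (a point): the same for well 3, at y = +50 mm of the block. A tall fume hood stands on the worktop to the left of the block; its nearest corner is at about x = 0.54, y = 0.07 m, so swing the arm round with the tool drawn in
- stand: white stand of the gauge, fixed, 50 x 50 mm and 66 mm tall on a 66 x 66 mm grey foot; origin at the centre of its underside, z up. In the middle of its top is a hole 15 mm wide and 62 mm deep
- gauge: feeler gauge, 114 mm long, about 70 g, loose, upright in the stand: steel rod 10 mm thick, 60 mm long; above it a collar 24 mm wide, 4 mm thick; above that a round blue handle 16 mm thick (64 to 114 mm above the tip). Origin at the tip (lower end), z towards the handle. At home the collar rests on the stand's top and the origin is 6 mm above the stand's origin
- vial: amber glass vial with a white cap, 22 mm wide, 92 mm tall, about 60 g, loose, upright on the worktop; the cap, 21 mm wide, is 70 to 92 mm above the bottom; the bottom edge is bevelled 3 mm. Origin: centre of its underside, z up. Fully home, its underside is on the well's bare bottom, 13 mm above the block's origin, and 50 mm of it stand out of the block
- dropper: bystander: pale grey dropper bottle with a red pointed cap, 40 mm wide, 106 mm tall; origin at the centre of its underside
- jar: bystander: clear sample jar with a red lid, 52 mm wide, 72 mm tall; origin at the centre of its underside
- weight: bystander: pale grey calibration weight with a knob, 27 mm wide, 48 mm tall; origin at the centre of its underside
- dish: bystander: flat round culture dish, 84 mm wide, 12 mm tall; origin at the centre of its underside
Mind the look-alikes: they are no part of the job. Of the things that look like the gauge, the largest one is meant.

How it is judged:
On the way, in this order (a step that is already met when the one before it is completed fails the run):
1. the tip of the gauge touches the bare bottom of the empty well, while the vial still stands where it was ((horizontal distance between gauge and well_1 below 0.012 m or horizontal distance between gauge and well_2 below 0.012 m or horizontal distance between gauge and well_3 below 0.012 m) and z of gauge in the frame of block between 0.008 and 0.016 m and contact force between gauge and block above 0.3 N and distance of vial from where it was at the start of the episode below 0.02 m), for 0.04 s.
2. the gauge is back home in its stand and let go, while the vial still stands where it was (horizontal distance between gauge and stand below 0.005 m and z of gauge in the frame of stand below 0.0085 m and angle between gauge's own z axis and vertical below 0.08 rad and contact force between gauge and the fingers below 0.05 N and distance of vial from where it was at the start of the episode below 0.02 m), for 0.2 s.
At the end, for the whole second after the job is handed in: the vial stands at rest in the empty well, its underside within 2.5 mm of the bare bottom, within 4 mm of the well's axis and 0.1 rad of upright; the gauge is in its stand, its collar within 2.5 mm of the stand's top, within 5 mm of the stand's axis and 0.08 rad of upright; nothing is held ((horizontal distance between vial and well_1 below 0.004 m or horizontal distance between vial and well_2 below 0.004 m or horizontal distance between vial and well_3 below 0.004 m) and z of vial in the frame of block below 0.0155 m and angle between vial's own z axis and vertical below 0.1 rad and linear speed of vial below 0.02 m/s and horizontal distance between gauge and stand below 0.005 m and z of gauge in the frame of stand below 0.0085 m and angle between gauge's own z axis and vertical below 0.08 rad); the robot touches nothing.
It fails at once if the block, or a plug in it, is pressed with more than 30 N (contact force between block and anything else above 30 N).
It fails at once if the vial is tipped by more than 0.7 rad (angle between vial's own z axis and vertical above 0.7 rad).
It fails at once if one of the things standing around is moved by more than 30 mm or tipped by more than 0.5 rad (distance of any of dropper, jar, weight, dish from where it was at the start of the episode above 0.03 m or angle between any of dropper, jar, weight, dish's own z axis and vertical above 0.5 rad).
It also fails if it takes over 67 s, if anything falls off the work surface, if the arm or the gripper's body presses on something with over 40 N, if the wrist force passes 120 N, or if a joint passes its speed limit or range.

## Robot

A 6-joint arm with a two-finger parallel gripper is mounted at the origin on a cart in front of the work surface, level with it; the furniture and walls round the work are solid. World frame = base frame: x ahead of the robot, y to its left, z up, the work surface at z = 0. Lengths are in m, angles in rad, forces in N, time in s.
With the tool pointing down it reaches from about 0.25 to 0.775 m from the base axis. Payload 4 kg.
Tool frame: the origin (TCP) lies midway between the tips of the shut fingers; the grasp point (between the pads) lies 19 mm behind it; z points along the fingers, y is the direction in which the jaws open and shut (so a half turn about z gives the same grasp; the last joint's range is limited). The gripper opens to 94 mm and grips with 3 to 60 N. Pads are 16 mm wide; open, the fingers measure 119 mm over their backs; the gripper's body (75 mm by 177 mm) begins 78 mm behind the grasp point.
Start: joints at [-1.396, 0.087, 1.371, -0, 1.684, -0.103], TCP at [0.151, -0.529, 0.206] pointing down, gripper open.
Joint ranges: [-3.1, 3.1], [-0.76, 2.03], [0.27, 2.55], [-1.08, 4.22], [0.17, 2.65], [-2.57, 2.57]. Speed limits (rad/s): [2.79, 2.79, 3.14, 3.14, 3.14, 3.14].

## Interface

Orientations are given as [roll, pitch, yaw] about the fixed x, y, z axes, in that order (R = Rz(yaw) Ry(pitch) Rx(roll)).
In Python, from bench import robot gives the robot as it stands.
- The arm moves only by the tool drive_tool, never from a script. Its argument "series" is a list that holds one entry, the list of rows, each a list of 7 numbers: the turn, a rotation vector about the tool's x, y, z in rad, then the shift along the tool's x, y, z in cm, then the opening in per cent of the stroke, from 0 (shut) to 100 (fully open). In form: [[[rx, ry, rz, tx, ty, tz, fingers], ...]]. A call has 1 to 20 rows; each row is the pose to reach, as a shift and turn from the pose measured when the call began, along the tool's axes at that moment; what a row does not reach only later rows make up. A row lasts 1/10 s, in which the tool goes at most 50 mm and 8.59 degrees, less where a joint would pass 70% of its speed; a pose out of reach is approached as far as the arm can. A call with a gripper value outside its range is refused whole. The fingers move at their own pace and stop on an object; the grip force is fixed at half the most. Time passes only in rows, so rows that repeat a pose let the fingers close. It gives the time, the measured TCP pose, the force and the opening at its end, in the units of the state.
- robot.get_obs(): the state, without advancing time (a new reading comes with each control period).
- robot.snapshot(name): name is "side" or "top"; returns a dict with "img" (480x640x3 uint8, blue, green, red), "depth" (480x640 float32, m along the optical axis (not along the pixel's ray), 0 where there is no reading), "vertical_fov" (degrees; the focal length in pixels is half the picture's height over the tangent of half this angle, whatever the lens; pixels are square), "cx", "cy" (the principal point, pixels), "dist_coeffs" ([k1, k2, p1, p2, k3] as OpenCV has them; the pictures are not rectified), "rvec" (rotation vector, rad) and "tvec" (3), from world to camera coordinates, as OpenCV has them. Camera axes: x right, y down, z forward; pixel columns grow to the right and rows downward; lengths in m; the calibration is good to about 2 mm. A picture is of the moment at which its call begins.
- robot.close_job(): hands the job in, once; it reports no verdict.
The state is a dict: "time": time; "joint_positions": joint angles; "qvel": joint speeds; "joint_torque": joint torques, N m; "tool_pos": TCP position; "ee_rot": TCP orientation; "wrist_force": force on the tool from outside, world axes, zero at the start; "wrist_torque": the same for the moment, N m; "width": finger opening in m.
Only numpy, scipy, OpenCV 4.12 (cv2) and the standard library are available. Lean on these libraries where they do the work, as an engineer would, in place of code of your own. Each camera call takes 0.05 s, during which the arm holds its last target.

## Working session

There is one attempt and no reset: what is moved stays moved. The work goes in short steps, Python scripts to look and compute and a tool call to move; the robot and the scene stay as the last step left them, time stands still between calls to the robot, and variables do not carry over. Pictures are saved under pics/ and viewed, and the job is handed in when it is done.

Besides the shell and the picture viewer there is one more tool, called after "Request:" as name(argument=value, ...) on one line, values as JSON. drive_tool: Moves the arm, as the interface text tells. Its arguments: {"type":"object","properties":{"series":{"type":"array","items":{"type":"array","items":{"type":"array","items":{"type":"number"}}}}},"required":["series"]}

```bash
ls; mkdir -p pics
python3 - <<'E'
from bench import robot
import cv2,pickle
o=robot.get_obs(); print(o)
for n in("side","top"):
    s=robot.snapshot(n); pickle.dump(s,open(n+"0.pkl","wb")); cv2.imwrite(f"pics/{n}0.png",s["img"])
    print(n,{k:s[k] for k in s if k not in("img","depth")},(s["depth"]>0).mean())
E
```

```text
pics
{'time': 0.0, 'joint_positions': array([-1.39609906e+00,  8.79087322e-02,  1.37220182e+00, -2.60016318e-05,
        1.68359941e+00, -1.03096234e-01]), 'qvel': array([-6.59021094e-05, -1.44979615e-03, -6.59872575e-04,  1.38658872e-03,
        6.56981022e-04, -2.11707538e-04]), 'joint_torque': array([ 8.44195220e-04, -3.40176344e+01, -3.02429795e+01,  7.18525099e-02,
        3.29404953e-02, -1.47905121e-04]), 'tool_pos': array([ 0.15072417, -0.52838774,  0.20435606]), 'ee_rot': array([-3.13948393e+00, -1.92194831e-04,  2.77790398e-01]), 'wrist_force': array([ 0.0054498 , -0.51671778,  0.17685081]), 'wrist_torque': array([ 0.01559438, -0.00422785, -0.01210322]), 'width': 0.09398155823473218}
side {'vertical_fov': 42.76940110582297, 'cx': 322.2279418174605, 'cy': 238.60776926420473, 'dist_coeffs': array([-0.0392136,  0.       ,  0.       ,  0.       ,  0.       ]), 'rvec': array([ 1.99568793, -0.63101971,  0.35679268]), 'tvec': array([-0.56440446,  0.11741136,  1.04679914])} 0.99619140625
top {'vertical_fov': 57.53629229824652, 'cx': 318.89623699899306, 'cy': 240.30761923412885, 'dist_coeffs': array([-0.05894624,  0.        ,  0.        ,  0.        ,  0.        ]), 'rvec': array([ 2.1040877 , -2.15822283,  0.18288417]), 'tvec': array([-0.24077602,  0.51427535,  0.93298311])} 0.9961002604166667
```

View pics/side0.png

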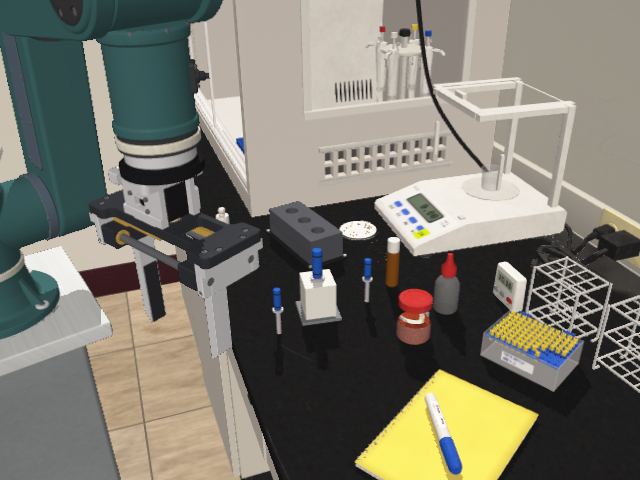

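View pics/top0.png

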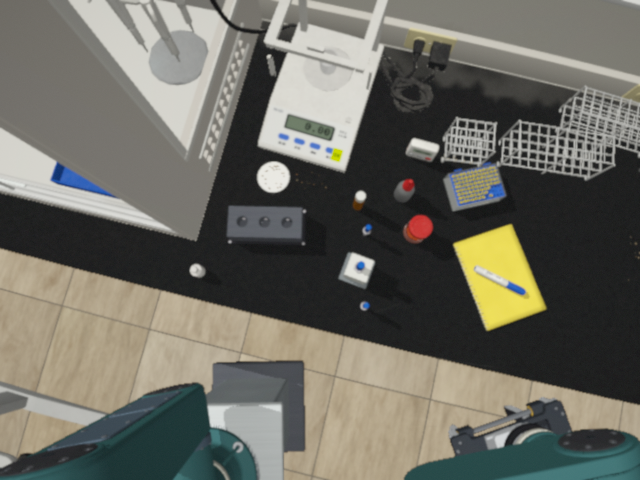

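The side view shows the block at (305,232), the gauge in its white stand at (318,275), look-alike gauges at (278,310) and (367,280), and the vial at (392,262). The dropper is at (447,290), the jar at (415,315), the dish at (357,230) and the weight at (222,215). In the top view the block is at (266,224), the stand at (358,269), the vial at (360,199), the jar at (418,229) and the dropper at (405,189).

```bash
cat > h.py <<'E'
import numpy as np,cv2,pickle
def load(n): return pickle.load(open(n+".pkl","rb"))
def K(s):
    f=240/np.tan(np.radians(s["vertical_fov"]/2)); return np.array([[f,0,s["cx"]],[0,f,s["cy"]],[0,0,1]])
def rays(s,uv):
    uv=np.asarray(uv,float).reshape(-1,1,2)
    n=cv2.undistortPoints(uv,K(s),s["dist_coeffs"])[:,0]
    R=cv2.Rodrigues(s["rvec"])[0]; d=np.c_[n,np.ones(len(n))]@R; c=-R.T@s["tvec"]; return c,d
def plane(s,uv,z):
    c,d=rays(s,uv); return c+d*((z-c[2])/d[:,2])[:,None]
def cloud(s):
    v,u=np.mgrid[:480,:640]; c,d=rays(s,np.c_[u.ravel(),v.ravel()]); return (c+d*s["depth"].reshape(-1,1)).reshape(480,640,3)
def proj(s,P): return cv2.projectPoints(np.asarray(P,float).reshape(-1,1,3),s["rvec"],s["tvec"],K(s),s["dist_coeffs"])[0][:,0]
E
python3 - <<'E'
from h import *
for n in("side","top"):
    s=load(n+"0"); P=cloud(s); im=s["img"]; hsv=cv2.cvtColor(im,cv2.COLOR_BGR2HSV)
    H,S,V=cv2.split(hsv)
    def blobs(m,name,mn=8):
        k,l,st,c=cv2.connectedComponentsWithStats(m.astype(np.uint8))
        for i in range(1,k):
            if st[i,4]>=mn:
                p=P[l==i]; ok=(p[:,2]<.25)&(p[:,0]<.9)
                if ok.any() and ok.mean()>.5: print(n,name,st[i],c[i].round(1),np.median(p,0).round(3),'z',np.percentile(p[:,2],[2,98]).round(3))
    blobs((H>105)&(H<125)&(S>150)&(V>80),"blue")
    blobs(((H<6)|(H>174))&(S>150)&(V>80),"red",20)
    blobs((H>8)&(H<20)&(S>150)&(V>50),"amber")
    blobs((V>180)&(S<40),"white",20)
    z=P[...,2]; x=P[...,0]; 
    m=(V<120)&(abs(z-.055)<.005)&(x>.2)&(x<.8); blobs(m,"blocktop",100)
    c=-cv2.Rodrigues(s["rvec"])[0].T@s["tvec"]; print("cam",c)
    w=(220,170,220,150) if n=="top" else (200,180,280,180)
    cr=im[w[1]:w[1]+w[3],w[0]:w[0]+w[2]]; f=800/w[2]
    cv2.imwrite(f"pics/{n}0z.png",cv2.resize(cr,None,fx=f if f*w[3]<=600 else 600/w[3],fy=f if f*w[3]<=600 else 600/w[3],interpolation=cv2.INTER_CUBIC))
E
```

```text
side blue [237 138   7  15  56] [240.2 143.4] [0.658 0.343 0.053] z [0.043 0.062]
side blue [396 202   5   4  12] [398.  203.5] [ 0.758 -0.177  0.051] z [0.048 0.052]
side blue [403 210   5   4  14] [405.  211.5] [ 0.743 -0.212  0.051] z [0.048 0.054]
side blue [410 218   6   5  20] [412.6 219.8] [ 0.731 -0.249  0.051] z [0.048 0.393]
side blue [418 227   4   2   8] [419.5 227.5] [ 0.72  -0.28   0.051] z [0.049 0.052]
side blue [312 248  10  31 267] [316.7 262.1] [ 0.441 -0.343  0.101] z [0.02  0.123]
side blue [364 258   8  18 120] [367.2 266.4] [ 0.527 -0.362  0.071] z [0.001 0.086]
side blue [365 277   5   3  12] [366.9 277.8] [ 0.525 -0.364  0.052] z [0.049 0.053]
side blue [273 287   8  20 139] [276.6 296.5] [ 0.36  -0.351  0.073] z [0.002 0.086]
side blue [275 308   6   3  13] [277.2 308.7] [ 0.359 -0.352  0.05 ] z [0.047 0.055]
side blue [521 311  10   6  20] [525.  313.4] [ 0.666 -0.578  0.045] z [0.018 0.39 ]
side blue [563 330  12   6  26] [569.  332.6] [ 0.679 -0.648  0.046] z [0.044 0.048]
side blue [538 342  42  25 305] [553.8 356.7] [ 0.618 -0.666  0.041] z [0.039 0.043
[... 5004 characters left out ...]
7 269.4] [0.45  0.026 0.034] z [0.029 0.05 ]
top white [474 266  34  20 209] [490.8 275.5] [ 0.42  -0.64   0.028] z [0.022 0.033]
top white [ 26 396  76  29 896] [ 60.8 411. ] [-0.018  0.798 -0.783] z [-0.801 -0.767]
top white [259 404  22  14 132] [272.7 408.4] [ 0.142 -0.145  0.   ] z [-0.004  0.004]
top white [208 406  25  23 367] [217.7 415.4] [ 0.129 -0.021  0.   ] z [-0.003  0.004]
top white [  0 456  10  11  75] [  3.5 460.9] [-0.009  0.559 -0.122] z [-0.126 -0.118]
top blocktop [285 122  48  18 173] [312.4 131.8] [ 0.76  -0.247  0.058] z [0.053 0.06 ]
top blocktop [ 227  206   75   33 2017] [264.4 221.9] [ 0.551 -0.134  0.055] z [0.051 0.058]
cam [ 0.34094506 -0.25227105  1.00649167]
```

View pics/side0z.png

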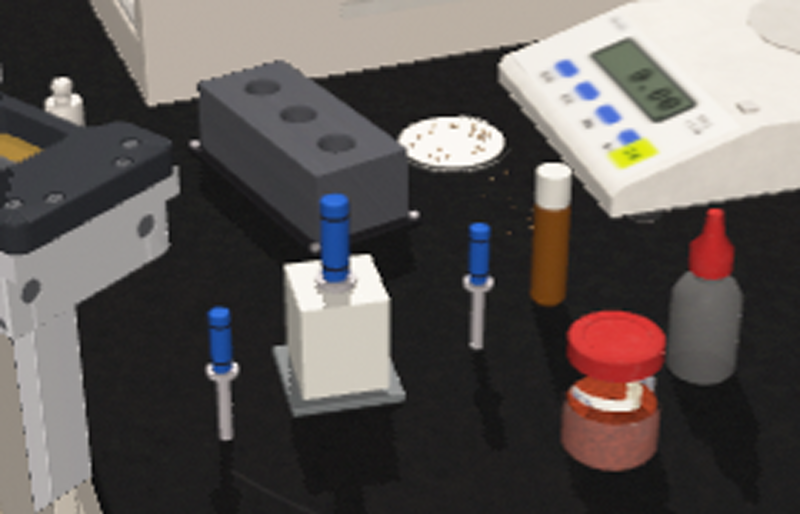

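View pics/top0z.png

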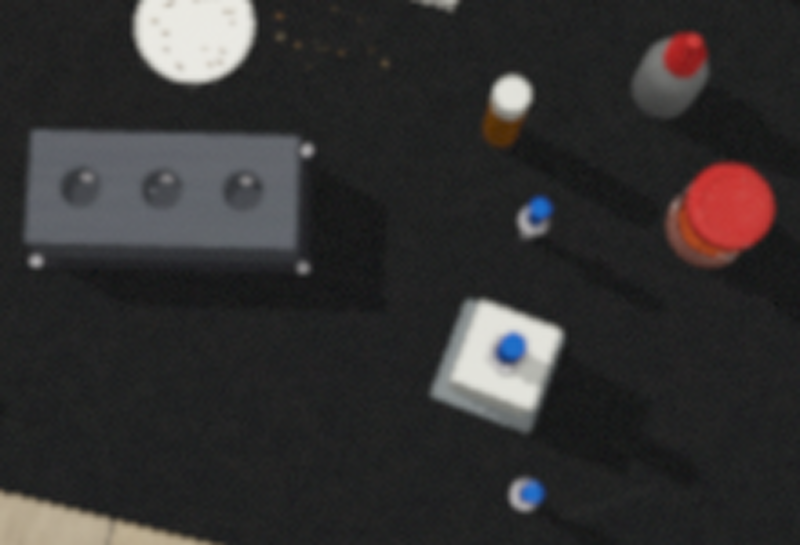

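Run:
```python
from h import *
for n in("top","side"):
    s=load(n+"0"); P=cloud(s); im=s["img"]; H,S,V=cv2.split(cv2.cvtColor(im,cv2.COLOR_BGR2HSV))
    def fitplane(m,z,name):
        m=m.astype(np.uint8); k,l,st,c=cv2.connectedComponentsWithStats(m); i=1+np.argmax(st[1:,4])
        cs,_=cv2.findContours((l==i).astype(np.uint8),cv2.RETR_EXTERNAL,cv2.CHAIN_APPROX_NONE)
        p=plane(s,cs[0][:,0],z)[:,:2]; r=cv2.minAreaRect((p*1000).astype(np.float32)); (ce,wh,a)=r
        q,_=cv2.minEnclosingCircle((p*1000).astype(np.float32)); print(n,name,"rect",np.round(ce,1),np.round(wh,1),round(a,1),"circ",np.round(q,1),round(_,1)); return ce
    z=P[...,2];x=P[...,0];y=P[...,1]
    if n=="top":
        m=(abs(z-.055)<.008)&(abs(x-.55)<.06)&(y>-.26)&(y<-.03)&(V>40); fitplane(m,.055,"block")
        m=(abs(z-.055)<.008)&(abs(x-.55)<.06)&(y>-.26)&(y<-.03); fitplane(m,.055,"blockz")
        m=(V>120)&(S<60)&(abs(x-.44)<.045)&(abs(y+.335)<.05)&(z>.05)&(z<.09); fitplane(m,.066,"standtop")
        reg=im[200:250,220:310]; print(z[212:232:2,232:304:3].round(3)*1000//1)
    near=lambda a,b,r:(np.hypot(x-a,y-b)<r)
    if n=="top":
        fitplane((H>100)&(H<128)&(S>120)&near(.441,-.336,.03)&(z>.09),.120,"gaugetop")
        fitplane((V>150)&(S<60)&near(.596,-.345,.03)&(z>.08),.092,"vialtop")
        fitplane(((H<8)|(H>172))&(S>120)&near(.529,-.477,.05)&(z>.06),.072,"jar")
        fitplane((V>120)&(S<60)&near(.672,-.148,.06),.012,"dish")
    else:
        # axis pixels: bottom/top centers of vial, gauge
        for nm,m in(("vial",((V>150)&(S<60)|(H>8)&(H<20)&(S>120))&near(.592,-.352,.03)),("gaugeblue",(H>100)&(H<128)&(S>120)&near(.441,-.343,.03)&(z>.06))):
            v,u=np.nonzero(m); print(nm,u.min(),u.max(),v.min(),v.max(),[ (vv,u[v==vv].mean(),(v==vv).sum()) for vv in range(v.min(),v.max()+1,4)])
```

```text
top block rect [ 550.6 -133.1] [163.8  71.8] 87.1 circ [ 550.9 -132.9] 88.1
top blockz rect [ 550.6 -133.1] [163.8  71.8] 87.1 circ [ 550.9 -132.9] 88.1
top standtop rect [ 441.9 -337. ] [50.2 51.8] 67.6 circ [ 442.4 -337.9] 34.6
[[  56.   53.   53.   54.   53.   57.   58.   57.   52.   54.   54.   56.
    53.   57.   54.   58.   55.   56.   54.   56.   51.   54.   55.   55.]
 [  56.   58.   56.   58.   55.   55.   56.   59.   55.   53.   56.   55.
    56.   56.   55.   56.   54.   54.   57.   56.   55.   56.   57.   55.]
 [  54.   55.   57.   54.   56.   54.   57.   56.   54.   53.   54.   55.
    54.   57.   56.   56.   54.   53.   56.   55.   56.   55.   54.   50.]
 [  56.   55.   55.   39.   40.   53.   55.   53.   55.   56.   43.   40.
    53.   54.   55.   55.   54.   52.   46.   53.   54.   54.   54.   47.]
 [  56.   57.   46.   26.   32.   27.   55.   56.   57.   49.   29.   30.
    28.   55.   51.   54.   52.   39.   37.   29.   54.   55.   54.   48.]
 [  57.   54.   44.   30.   27.   30.   55.   56.   56.   47.   32.   27.
    29.   55.   51.   58.   58.   27.   15.   13.  
[... 1113 characters left out ...]
64(392.57142857142856), np.int64(7)), (257, np.float64(393.0), np.int64(13)), (261, np.float64(393.0), np.int64(13)), (265, np.float64(392.5), np.int64(12)), (269, np.float64(392.5), np.int64(12)), (273, np.float64(392.0), np.int64(13)), (277, np.float64(392.0), np.int64(13)), (281, np.float64(391.5), np.int64(14)), (285, np.float64(391.5), np.int64(10))]
gaugeblue 312 322 248 278 [(248, np.float64(317.0), np.int64(7)), (252, np.float64(316.5), np.int64(10)), (256, np.float64(317.0), np.int64(9)), (260, np.float64(316.5), np.int64(10)), (264, np.float64(317.5), np.int64(10)), (268, np.float64(317.5), np.int64(10)), (272, np.float64(317.0), np.int64(9)), (276, np.float64(316.5), np.int64(8))]
```

Run:
```python
from h import *
t=load("top0"); P=cloud(t); x,y,z=P[...,0],P[...,1],P[...,2]
m=((z<.050)&(abs(x-.55)<.025)&(y>-.205)&(y<-.06)).astype(np.uint8)
V=cv2.cvtColor(t["img"],cv2.COLOR_BGR2GRAY)
V4=cv2.resize(V,None,fx=6,fy=6,interpolation=cv2.INTER_CUBIC)
s=load("side0"); Vs=cv2.cvtColor(s["img"],cv2.COLOR_BGR2GRAY)
for nm,c,im in (("top",t,V),("side",s,Vs)):
    for k in(-1,0,1):
        g=np.array([.5507+.05*k*.05,-.133+.05*k*.9987,.055]); uv=proj(c,g)[0]
        u0,v0=np.round(uv).astype(int)-14
        pt=cv2.resize(im[v0:v0+28,u0:u0+28],None,fx=8,fy=8,interpolation=cv2.INTER_CUBIC)
        lvl=np.percentile(pt,75); mm=(pt<lvl*.82).astype(np.uint8)
        k_,l,st,ce=cv2.connectedComponentsWithStats(mm)
        j=min([q for q in range(1,k_) if st[q,4]>1500],key=lambda q:np.hypot(*(ce[q]-112)),default=None)
        if j is None: print("none");continue
        cs,_=cv2.findContours((l==j).astype(np.uint8),cv2.RETR_EXTERNAL,cv2.CHAIN_APPROX_NONE)
        h=cv2.convexHull(cs[0])[:,0]; px=(h+.5)/8-.5+[u0,v0]; w=plane(c,px,.055)[:,:2]*1000
        e=cv2.fitEllipse(w.astype(np.float32)); print(nm,k,np.round(uv,1),np.round(e[0],1),np.round(e[1],1))
print("side gaugetop",plane(s,[[317,250.5]],.12),"proj",proj(s,[[.4416,-.3362,.12],[.5954,-.345,.092],[.5954,-.345,0]]))
print("side vial mid z.07",plane(s,[[393.2,246]],.08))
```

```text
top -1 [286.6 222.5] [ 549.7 -182.1] [24.2 25.2]
top 0 [264.2 222. ] [ 552.  -132.1] [23.8 25.2]
top 1 [241.9 221.4] [554.6 -81.8] [24.1 24.8]
side -1 [316.8 230.9] [ 551.1 -179.8] [25.5 26.6]
side 0 [303.5 220.8] [ 553.9 -129.3] [25. 26.]
side 1 [291.  211.3] [556.6 -78.8] [27.4 28.9]
side gaugetop [[ 0.44399863 -0.3384359   0.12      ]] proj [[314.93893773 250.37141215]
 [392.65989445 240.33774296]
 [390.4130174  285.51849512]]
side vial mid z.07 [[ 0.59758762 -0.34465513  0.08      ]]
```

Request:
drive_tool(series=[[[0, 0, 0.14, 5, -1.5, 0, 100], [0, 0, 0.278, 10, -3.2, 0, 100], [0, 0, 0.278, 15, -4.7, 0, 100], [0, 0, 0.278, 20, -6.3, 0, 100], [0, 0, 0.278, 25, -7.9, 0, 100], [0, 0, 0.278, 30, -9.5, 0, 70], [0, 0, 0.278, 33.2, -10.5, 0, 60], [0, 0, 0.278, 33.2, -10.5, 0, 60], [0, 0, 0.278, 33.2, -10.5, 0, 60], [0, 0, 0.278, 33.2, -10.5, 0, 60]]])

```text
time: 1.1
tool_pos: [0.4404, -0.3369, 0.2043]
ee_rot: [-3.139, 0.002, -0.001]
wrist_force: [-0.4, -0.5, 0.3]
width: 0.0587
```

Request:
drive_tool(series=[[[0, 0, 0, 0.2, 0, 4, 60], [0, 0, 0, 0.2, 0, 8, 60], [0, 0, 0, 0.2, 0, 11, 60], [0, 0, 0, 0.2, 0, 12.8, 60], [0, 0, 0, 0.2, 0, 12.8, 60], [0, 0, 0, 0.2, 0, 12.8, 60]]])

```text
time: 1.7
tool_pos: [0.4413, -0.3377, 0.0767]
ee_rot: [-3.14, 0.002, -0.003]
wrist_force: [0.1, -0.0, -0.6]
width: 0.0562
```

```bash
cat > snap.py <<'E'
from bench import robot
import cv2,pickle,sys
n,cam=sys.argv[1:3]; u,v,w,h=map(int,sys.argv[3:7])
s=robot.snapshot(cam); pickle.dump(s,open(n+".pkl","wb")); c=s["img"][v:v+h,u:u+w]; f=min(800/w,600/h)
cv2.imwrite(f"pics/{n}.png",cv2.resize(c,None,fx=f,fy=f,interpolation=cv2.INTER_CUBIC))
o=robot.get_obs(); print(o["time"],o["tool_pos"],o["ee_rot"],o["wrist_force"],o["width"])
E
python3 snap.py s1 side 200 150 240 180
```

```text
1.75 [ 0.44207388 -0.33807033  0.07777239] [-3.14122020e+00 -9.01499747e-05 -2.78345444e-03] [0.17211783 0.77493883 0.9422728 ] 0.056093488327649356
```

View pics/s1.png

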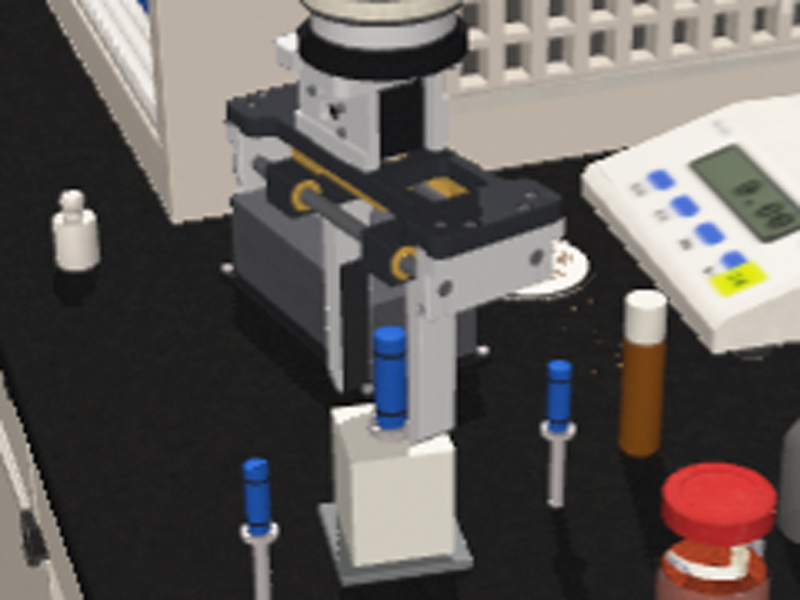

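The blue handle at (390,380) in the crop stands between the two open fingers, at about (350,330) and (432,370), with the tips just above the stand top. I'll close now.

Request:
drive_tool(series=[[[0, 0, 0, 0, 0, 0, 10], [0, 0, 0, 0, 0, 0, 5], [0, 0, 0, 0, 0, 0, 5], [0, 0, 0, 0, 0, 0, 5], [0, 0, 0, 0, 0, 0, 5], [0, 0, 0, 0, 0, 0, 5]]])

```text
time: 2.35
tool_pos: [0.4421, -0.3379, 0.0778]
ee_rot: [-3.141, -0.0, -0.003]
wrist_force: [0.2, -0.5, 0.6]
width: 0.0153
```

```bash
python3 snap.py s2 side 200 150 240 180
```

```text
2.4 [ 0.44211663 -0.33793187  0.07781711] [-3.14106231e+00 -8.56273159e-05 -2.65488481e-03] [0.14380859 0.66385638 0.99316829] 0.01565954641224468
```

View pics/s2.png

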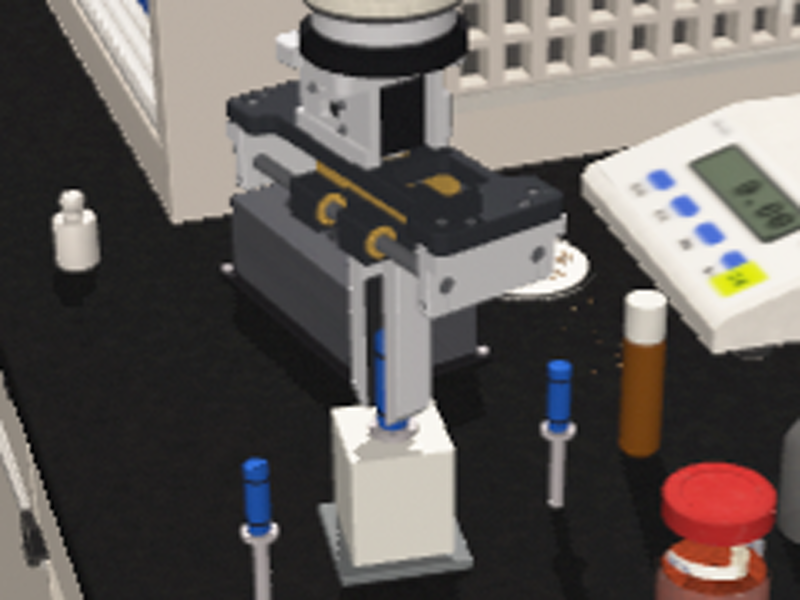

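The fingers hold the handle (width 15.7 mm), and the collar is on the stand at (395,430) in the crop. Next I'll lift and move over the nearest well, which the depth image suggests is empty.

Request:
drive_tool(series=[[[0, 0, 0, 0, 0, -2, 5], [0, 0, 0, 0, 0, -5, 5], [0, 0, 0, 0, 0, -8, 5], [0, 0, 0, 0, 0, -9.5, 5], [0, 0, 0, 0, 0, -9.5, 5], [0, 0, 0, 2, -3, -9.5, 5], [0, 0, 0, 4, -6, -9.5, 5], [0, 0, 0, 6, -9, -9.5, 5], [0, 0, 0, 8, -12, -9.5, 5], [0, 0, 0, 10, -14.5, -9.5, 5], [0, 0, 0, 10.8, -15.6, -9.5, 5], [0, 0, 0, 10.8, -15.6, -9.5, 5], [0, 0, 0, 10.8, -15.6, -9.5, 5], [0, 0, 0, 10.8, -15.6, -6, 5], [0, 0, 0, 10.8, -15.6, -6, 5], [0, 0, 0, 10.8, -15.6, -6, 5]]])

```text
time: 4.0
tool_pos: [0.5492, -0.1832, 0.1372]
ee_rot: [-3.14, 0.003, -0.004]
wrist_force: [-0.1, -0.5, 0.1]
width: 0.0153
```

```bash
python3 snap.py s3 side 220 130 200 150;python3 snap.py t3 top 200 150 200 150
```

```text
4.05 [ 0.55017859 -0.18336706  0.13857017] [-3.14142191e+00 -2.65134638e-04 -4.24386932e-03] [-0.47367439 -0.61370864 -0.75006349] 0.01573986370738332
4.1 [ 0.55073376 -0.18337186  0.13933155] [ 3.14116253e+00 -1.72754390e-03 -3.95169975e-03] [ 0.27432843  0.18014249 -0.92065552] 0.015658994302611796
```

View pics/s3.png

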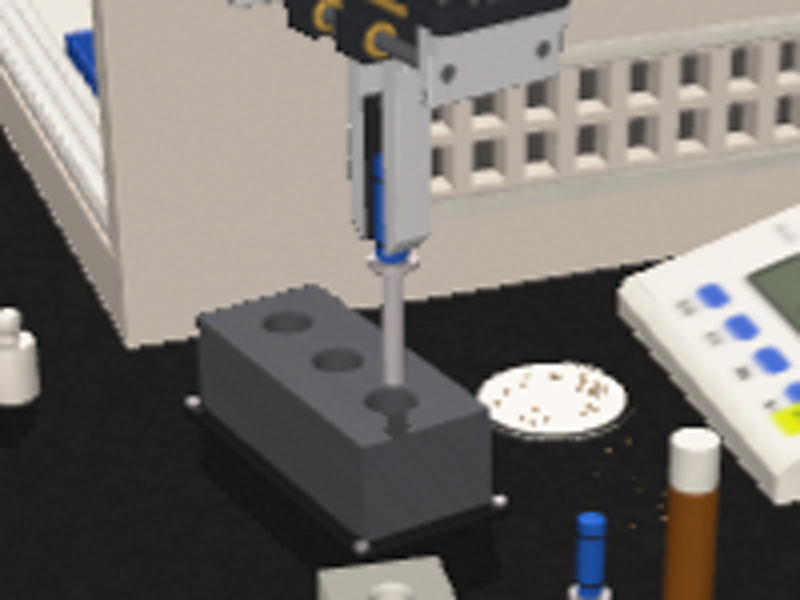

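View pics/t3.png

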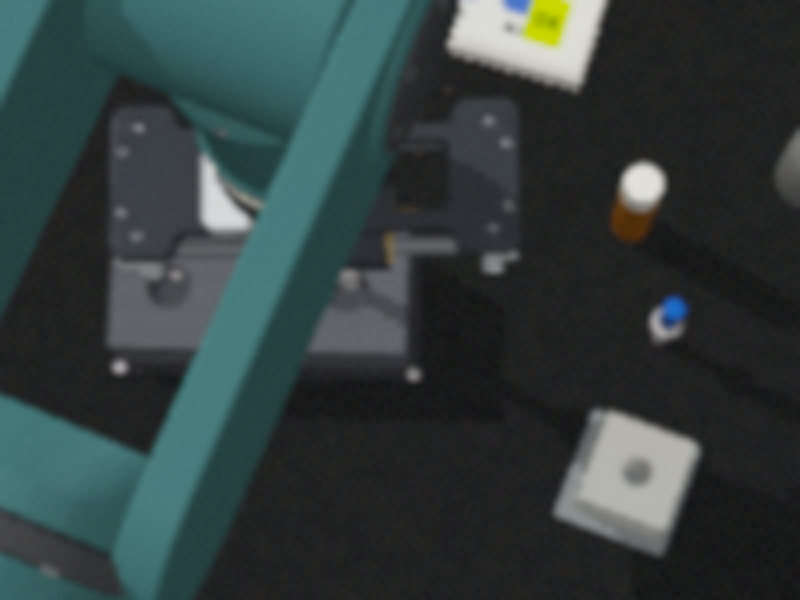

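The side crop shows the gauge rod hanging straight with its tip at (396,384), just above the mouth of the nearest well at (391,401). In the top view the arm covers that well, but the empty hole of the stand is visible at (637,470).

Run:
```python
from h import *
s=load("s3");t=load("t3")
print("tip",plane(s,[[220+396/4-.4,130+383/4-.4]],.0668))
print("stand hole top",plane(t,[[200+637/4-.4,150+470/4-.4]],.066))
c=s["img"][250:330,280:360]; cv2.imwrite("pics/s3b.png",cv2.resize(c,None,fx=7,fy=7,interpolation=cv2.INTER_CUBIC))
```

```text
tip [[ 0.55119211 -0.18483026  0.0668    ]]
stand hole top [[ 0.44318991 -0.33858492  0.066     ]]
```

View pics/s3b.png

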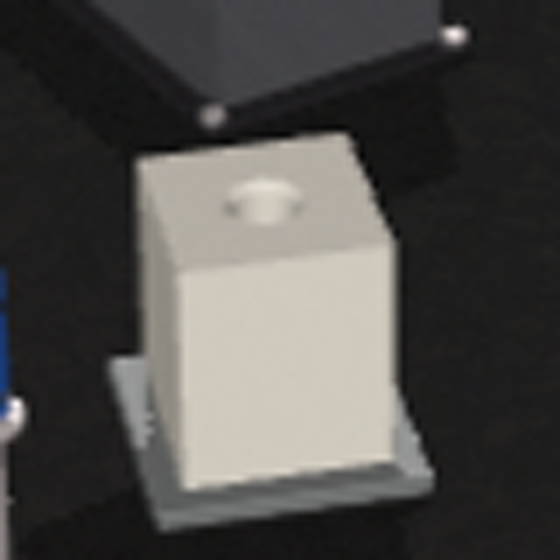

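Request:
drive_tool(series=[[[0, 0, 0, 0, -0.2, 0, 5], [0, 0, 0, 0, -0.2, 1, 5], [0, 0, 0, 0, -0.2, 2.2, 5], [0, 0, 0, 0, -0.2, 3.2, 5], [0, 0, 0, 0, -0.2, 3.2, 5]]])

```text
time: 4.6
tool_pos: [0.5491, -0.1806, 0.1042]
ee_rot: [-3.14, 0.003, -0.004]
wrist_force: [-0.2, -0.3, -0.5]
width: 0.0156
```

```bash
python3 snap.py s4 side 240 160 150 112
python3 - <<'E'
from h import *
s=load("s3"); print(plane(s,[[317.2,278.5]],.066))
E
```

```text
4.65 [ 0.54974317 -0.18084236  0.10536236] [-3.14054402e+00  1.59890676e-03 -3.84744978e-03] [-0.00340132 -0.66523954  0.28325293] 0.015577548069685686
[[ 0.44522681 -0.33564512  0.066     ]]
```

View pics/s4.png

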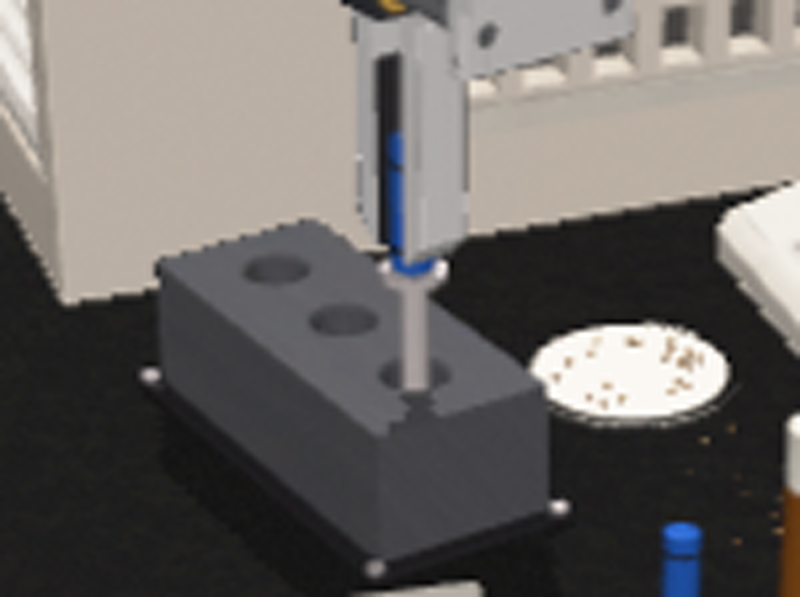

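The rod at (413,370) stands inside the well mouth, roughly centred. I'll feel downward gently.

Request:
drive_tool(series=[[[0, 0, 0, 0, 0, 0.2, 5], [0, 0, 0, 0, 0, 0.4, 5], [0, 0, 0, 0, 0, 0.5, 5], [0, 0, 0, 0, 0, 0.6, 5], [0, 0, 0, 0, 0, 0.7, 5], [0, 0, 0, 0, 0, 0.7, 5]]])

```text
time: 5.25
tool_pos: [0.5497, -0.1808, 0.0984]
ee_rot: [-3.141, 0.002, -0.004]
wrist_force: [-0.6, 0.2, -1.2]
width: 0.0157
```

Request:
drive_tool(series=[[[0, 0, 0, 0, 0, 0.3, 5], [0, 0, 0, 0, 0, 0.6, 5], [0, 0, 0, 0, 0, 0.8, 5], [0, 0, 0, 0, 0, 0.9, 5], [0, 0, 0, 0, 0, 0.9, 5]]])

```text
time: 5.75
tool_pos: [0.5495, -0.1807, 0.089]
ee_rot: [-3.14, 0.002, -0.004]
wrist_force: [-0.5, 0.5, -0.4]
width: 0.0155
```

Request:
drive_tool(series=[[[0, 0, 0, 0, 0, 0.1, 5], [0, 0, 0, 0, 0, 0.2, 5], [0, 0, 0, 0, 0, 0.3, 5], [0, 0, 0, 0, 0, 0.3, 5]]])

```text
time: 6.15
tool_pos: [0.5495, -0.1807, 0.0858]
ee_rot: [-3.14, 0.002, -0.004]
wrist_force: [-0.0, -0.3, -0.4]
width: 0.0156
```

Request:
drive_tool(series=[[[0, 0, 0, 0, 0, 0.05, 5], [0, 0, 0, 0, 0, 0.1, 5], [0, 0, 0, 0, 0, 0.1, 5]]])

```text
time: 6.45
tool_pos: [0.5495, -0.1807, 0.0849]
ee_rot: [-3.14, 0.002, -0.004]
wrist_force: [0.1, 0.3, -0.2]
width: 0.0157
```

Request:
drive_tool(series=[[[0, 0, 0, 0, 0, 0.05, 5], [0, 0, 0, 0, 0, 0.1, 5], [0, 0, 0, 0, 0, 0.1, 5]]])

```text
time: 6.75
tool_pos: [0.5497, -0.1808, 0.0848]
ee_rot: [-3.141, 0.002, -0.004]
wrist_force: [-1.2, 0.8, 4.1]
width: 0.0157
```

The gauge made contact at exactly the predicted height (4 N). I'll hold briefly with a touch more pressure.

Request:
drive_tool(series=[[[0, 0, 0, 0, 0, 0.05, 5], [0, 0, 0, 0, 0, 0.05, 5]]])

```text
time: 6.95
tool_pos: [0.5497, -0.1808, 0.0848]
ee_rot: [-3.141, 0.001, -0.004]
wrist_force: [-2.3, 1.1, 6.0]
width: 0.0157
```

Request:
drive_tool(series=[[[0, 0, 0, 0, 0, -1, 5], [0, 0, 0, 0, 0, -4, 5], [0, 0, 0, 0, 0, -7, 5], [0, 0, 0, 0, 0, -8.5, 5], [0, 0, 0, 0, 0, -8.5, 5], [0, 0, 0, -2, 3, -8.5, 5], [0, 0, 0, -4, 6, -8.5, 5], [0, 0, 0, -6, 9, -8.5, 5], [0, 0, 0, -8, 12, -8.5, 5], [0, 0, 0, -10, 14.6, -8.5, 5], [0, 0, 0, -10.7, 15.7, -8.5, 5], [0, 0, 0, -10.7, 15.7, -8.5, 5], [0, 0, 0, -10.7, 15.7, -6.2, 5], [0, 0, 0, -10.7, 15.7, -6.2, 5], [0, 0, 0, -10.7, 15.7, -6.2, 5]]])

```text
time: 8.45
tool_pos: [0.4426, -0.3359, 0.1458]
ee_rot: [-3.139, 0.003, -0.002]
wrist_force: [-0.6, 0.2, -0.6]
width: 0.0158
```

```bash
python3 snap.py s5 side 255 200 120 90
```

```text
8.5 [ 0.44295547 -0.3364492   0.14682673] [-3.14008720e+00  1.19562629e-03 -2.14809483e-03] [-0.25305219 -0.74495065 -0.45494693] 0.015467161329662646
```

View pics/s5.png

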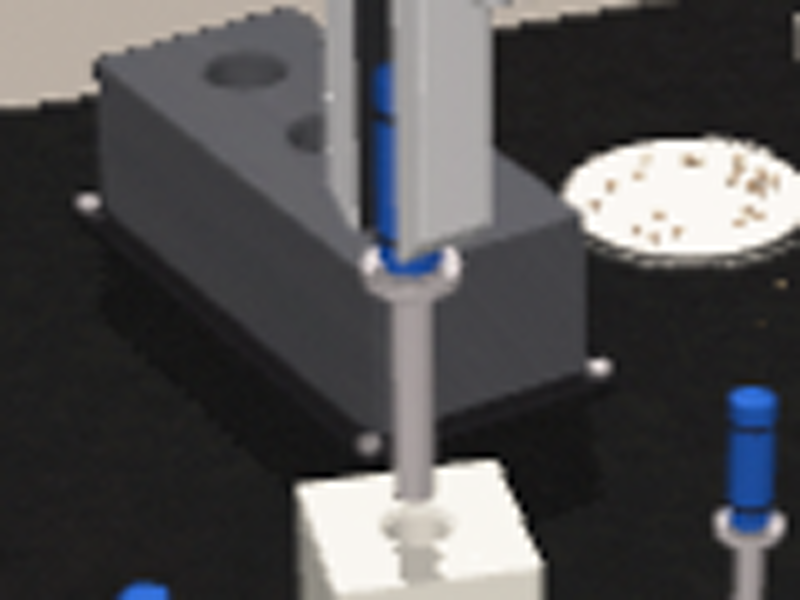

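The rod tip at (414,495) hangs right above the stand's hole at (417,522).

Request:
drive_tool(series=[[[0, 0, 0, 0, 0.1, 0, 5], [0, 0, 0, 0, 0.1, 0.5, 5], [0, 0, 0, 0, 0.1, 1, 5], [0, 0, 0, 0, 0.1, 1.5, 5], [0, 0, 0, 0, 0.1, 2, 5], [0, 0, 0, 0, 0.1, 2, 5]]])

```text
time: 9.1
tool_pos: [0.4423, -0.337, 0.1255]
ee_rot: [-3.138, 0.003, -0.002]
wrist_force: [-0.7, -0.6, -0.1]
width: 0.0156
```

```bash
python3 snap.py s6 side 255 200 120 90
```

```text
9.15 [ 0.44254023 -0.3371645   0.12602988] [-3.13907099e+00  2.26802915e-03 -2.32806350e-03] [-0.06074185 -1.07405159 -0.29134349] 0.01525478659883503
```

View pics/s6.png

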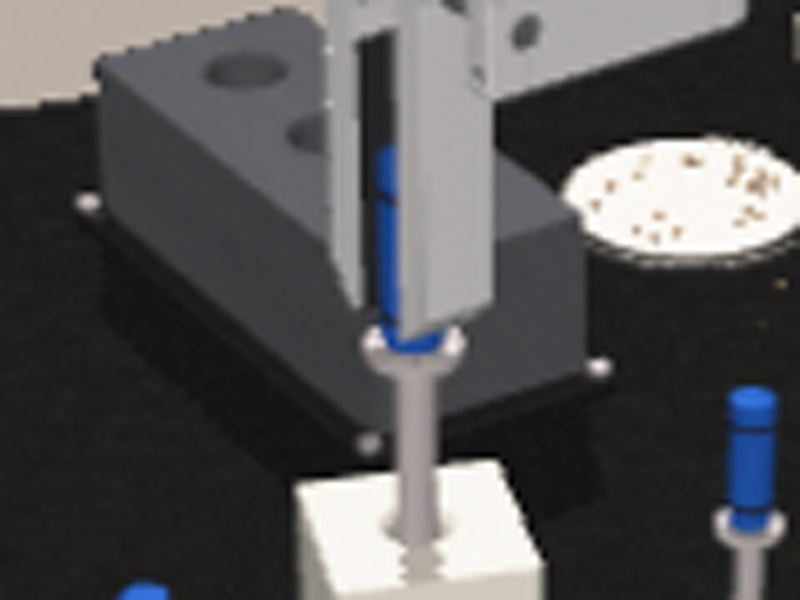

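The tip is inside the hole and force-free, so I'll lower it the rest of the way.

Request:
drive_tool(series=[[[0, 0, 0, 0, 0.05, 1, 5], [0, 0, 0, 0, 0.05, 2, 5], [0, 0, 0, 0, 0.05, 3, 5], [0, 0, 0, 0, 0.05, 4, 5], [0, 0, 0, 0, 0.05, 4.6, 5], [0, 0, 0, 0, 0.05, 4.7, 5], [0, 0, 0, 0, 0.05, 4.75, 5], [0, 0, 0, 0, 0.05, 4.75, 5]]])

```text
time: 9.95
tool_pos: [0.4426, -0.3377, 0.0787]
ee_rot: [-3.139, 0.002, -0.002]
wrist_force: [-0.1, -0.3, -1.2]
width: 0.0155
```

Request:
drive_tool(series=[[[0, 0, 0, 0, 0, 0.05, 5], [0, 0, 0, 0, 0, 0.05, 20], [0, 0, 0, 0, 0, 0.05, 50], [0, 0, 0, 0, 0, 0.05, 60], [0, 0, 0, 0, 0, 0.05, 60], [0, 0, 0, 0, 0, 0.05, 60], [0, 0, 0, 0, 0, 0.05, 60]]])

```text
time: 10.65
tool_pos: [0.4426, -0.3377, 0.0783]
ee_rot: [-3.139, 0.002, -0.002]
wrist_force: [-0.4, -0.3, 0.3]
width: 0.0542
```

Request:
drive_tool(series=[[[0, 0, 0, 0, 0, -2, 60], [0, 0, 0, 0, 0, -5, 60], [0, 0, 0, 0, 0, -9, 60], [0, 0, 0, 0, 0, -12, 60], [0, 0, 0, 0, 0, -12, 60]]])

```text
time: 11.15
tool_pos: [0.4449, -0.3398, 0.2044]
ee_rot: [3.136, -0.006, -0.002]
wrist_force: [-0.4, -0.6, 0.5]
width: 0.0563
```

```bash
python3 snap.py s7 side 240 200 240 180
python3 - <<'E'
from h import *
for n in("side0","s7"):
    s=load(n);P=cloud(s);H,S,V=cv2.split(cv2.cvtColor(s["img"],cv2.COLOR_BGR2HSV))
    m=(H>100)&(H<128)&(S>120); m[:240]=0;m[283:]=0;m[:,:300]=0;m[:,335:]=0
    v,u=np.nonzero(m); print(n,u.mean(),v.mean(),v.min(),v.max(),m.sum())
E
```

```text
11.2 [ 0.44389633 -0.33894556  0.20122045] [ 3.13958280e+00 -2.51504388e-03 -2.28222198e-03] [-0.02153167  0.31536543 -0.46464354] 0.05640775506233895
side0 316.7542662116041 262.3481228668942 248 278 293
s7 317.4982332155477 262.339222614841 248 278 283
```

View pics/s7.png

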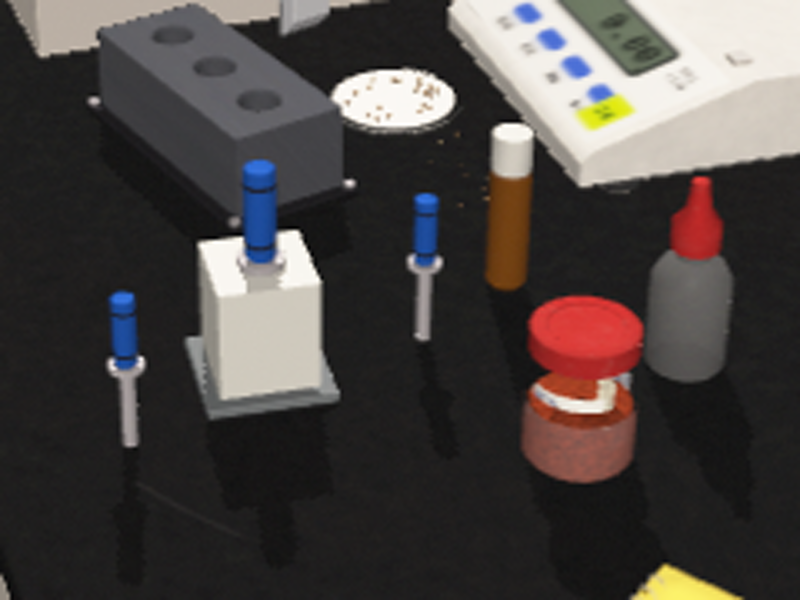

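The gauge is back home: its blue handle's pixels match the start (262.3 row, 248–278). Next is the vial.

Request:
drive_tool(series=[[[0, 0, 0, 4, 0.2, 0, 60], [0, 0, 0, 8, 0.4, 0, 60], [0, 0, 0, 12, 0.6, 0, 60], [0, 0, 0, 15, 0.7, 0, 60], [0, 0, 0, 15.3, 0.7, 0, 60], [0, 0, 0, 15.3, 0.7, 0, 60], [0, 0, 0, 15.3, 0.7, 4, 60], [0, 0, 0, 15.3, 0.7, 8, 60], [0, 0, 0, 15.3, 0.7, 8, 60], [0, 0, 0, 15.3, 0.7, 8, 60]]])

```text
time: 12.2
tool_pos: [0.5955, -0.3463, 0.1211]
ee_rot: [3.141, -0.0, -0.003]
wrist_force: [0.0, -1.0, 0.2]
width: 0.0563
```

```bash
python3 snap.py s8 side 320 170 160 120
```

```text
12.25 [ 0.59690016 -0.34705265  0.12360745] [ 3.13835402e+00 -4.15408906e-03 -2.98936762e-03] [-0.01910672 -0.15593815  0.63891903] 0.05644995223115842
```

View pics/s8.png

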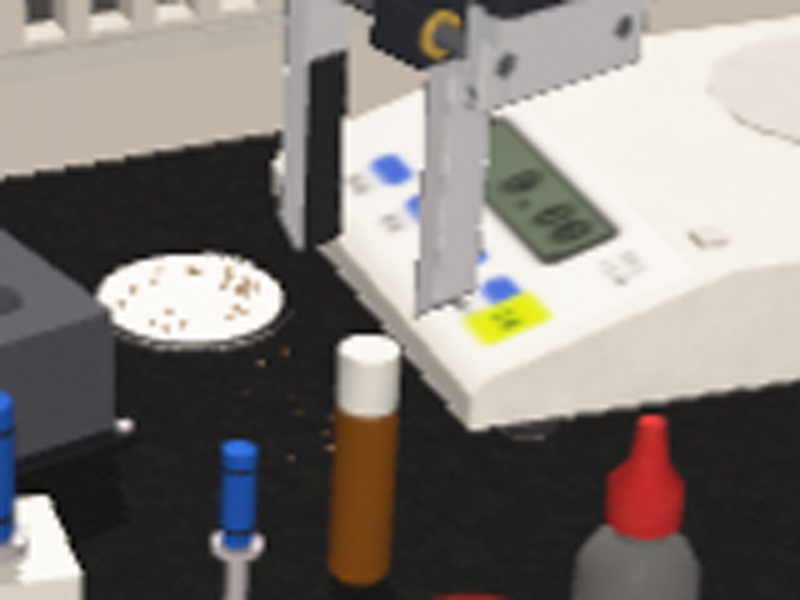

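Run:
```python
from h import *
s=load("s8")
p=proj(s,[[.5965,-.3468,.1225],[.5965,-.3468+.028,.1225],[.5965,-.3468-.028,.1225],[.5965,-.3468,.092],[.5965,-.3468,0]]); print(((p-[320,170])*5+2).round(0))
```

```text
[[375. 276.]
 [322. 245.]
 [431. 307.]
 [371. 355.]
 [360. 581.]]
```

The fingers (left tip at (320,245), right tip at (445,310)) straddle the vial, whose cap is at (368,350). The arm's projected axis point at cap height is (371,355), within 2 mm. I'll go down and grip.

Request:
drive_tool(series=[[[0, 0, 0, 0, 0, 2, 60], [0, 0, 0, 0, 0, 4, 60], [0, 0, 0, 0, 0, 6, 60], [0, 0, 0, 0, 0, 7.3, 60], [0, 0, 0, 0, 0, 7.3, 60], [0, 0, 0, 0, 0, 7.3, 60], [0, 0, 0, 0, 0, 7.3, 40], [0, 0, 0, 0, 0, 7.3, 30], [0, 0, 0, 0, 0, 7.3, 20], [0, 0, 0, 0, 0, 7.3, 10], [0, 0, 0, 0, 0, 7.3, 10], [0, 0, 0, 0, 0, 7.3, 10], [0, 0, 0, 0, 0, 7.3, 10]]])

```text
time: 13.55
tool_pos: [0.5973, -0.3472, 0.0508]
ee_rot: [3.138, -0.004, -0.003]
wrist_force: [-0.7, -0.0, 1.0]
width: 0.0209
```

```bash
python3 snap.py s9 side 320 170 160 120
```

```text
13.6 [ 0.59728406 -0.34723018  0.05078635] [ 3.13839609e+00 -4.33327254e-03 -2.95361040e-03] [0.16674038 1.04093526 1.92890082] 0.020852572985913514
```

View pics/s9.png

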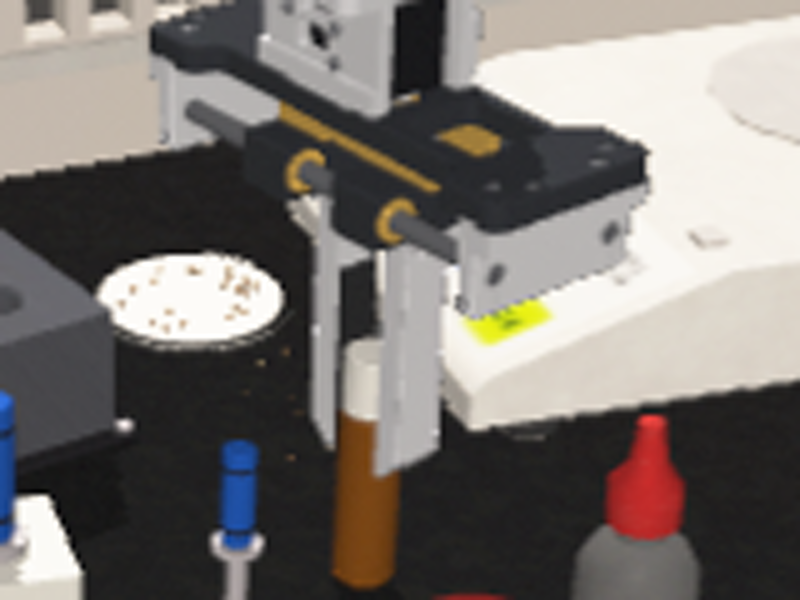

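The fingers grip the vial (width 20.9 mm); it stands upright with its bottom at (362,580) in the crop. I'll lift it and carry it over the empty well.

Request:
drive_tool(series=[[[0, 0, 0, 0, 0, -1, 10], [0, 0, 0, 0, 0, -4, 10], [0, 0, 0, 0, 0, -7, 10], [0, 0, 0, 0, 0, -9, 10], [0, 0, 0, 0, 0, -9, 10], [0, 0, 0, -1, -3, -9, 10], [0, 0, 0, -2, -6, -9, 10], [0, 0, 0, -3, -10, -9, 10], [0, 0, 0, -4, -13, -9, 10], [0, 0, 0, -4.6, -15.6, -9, 10], [0, 0, 0, -4.6, -16.6, -9, 10], [0, 0, 0, -4.6, -16.6, -9, 10], [0, 0, 0, -4.6, -16.6, -7, 10], [0, 0, 0, -4.6, -16.6, -6, 10], [0, 0, 0, -4.6, -16.6, -6, 10], [0, 0, 0, -4.6, -16.6, -6, 10]]])

```text
time: 15.2
tool_pos: [0.5514, -0.1817, 0.1095]
ee_rot: [3.139, -0.003, -0.004]
wrist_force: [-0.5, 1.8, -0.1]
width: 0.0213
```

```bash
python3 snap.py s10 side 255 160 120 90
```

```text
15.25 [ 0.5518307  -0.18169117  0.11029817] [ 3.13812936 -0.0046364  -0.00377464] [-0.32698372  0.53640271 -0.50831836] 0.02095797895949213
```

View pics/s10.png

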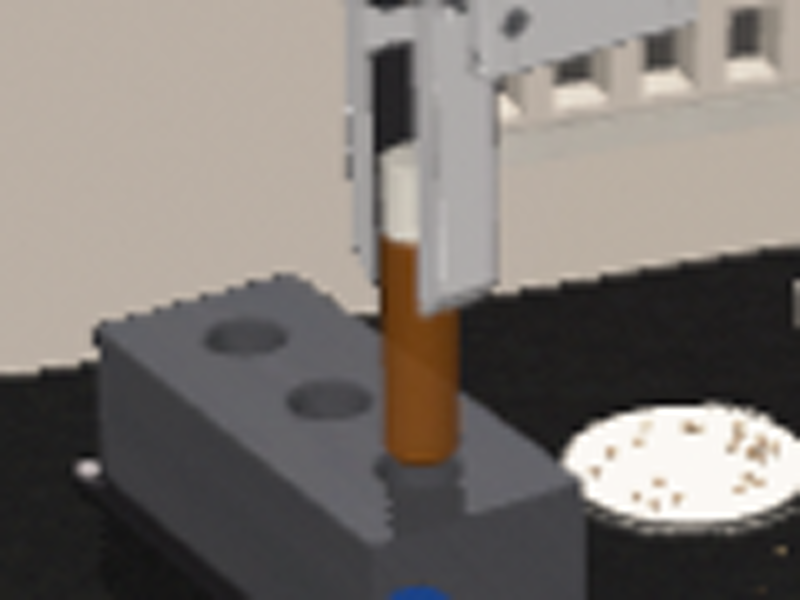

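Run:
```python
from h import *
s=load("s10"); f=800/120
q=lambda P:((proj(s,P)-[255,160]+.5)*f).round(1)
print("well side-est .055",q([[.5511,-.1798,.055]]), "top-est",q([[.5497,-.1821,.055]]))
print("vial bottom at TCP .0595",q([[.5518,-.1817,.0595]]),"at well est",q([[.5511,-.1798,.0595]]))
# measure vial column centre near bottom
H,S,V=cv2.split(cv2.cvtColor(s["img"],cv2.COLOR_BGR2HSV)); m=(H>5)&(H<22)&(S>120)&(V>40); m[:,:305]=0;m[:,335:]=0
for v in range(208,232): 
    u=np.nonzero(m[v])[0]
    if len(u): print(v,(v-160+.5)*f//1,u.min(),u.max(),(u.mean()-255+.5)*f)
```

```text
well side-est .055 [[417.7 469.2]] top-est [[418.2 473.7]]
vial bottom at TCP .0595 [[423.3 457.1]] at well est [[417.4 455.3]]
208 323.0 312 323 420.0
209 330.0 312 323 420.0
210 336.0 313 323 423.33333333333337
211 343.0 313 323 423.33333333333337
212 350.0 313 323 423.33333333333337
213 356.0 313 323 423.33333333333337
214 363.0 313 323 423.33333333333337
215 370.0 313 323 423.33333333333337
216 376.0 313 323 423.33333333333337
217 383.0 313 323 423.33333333333337
218 390.0 313 323 423.33333333333337
219 396.0 313 322 420.0
220 403.0 313 322 420.0
221 410.0 313 322 420.0
222 416.0 313 323 423.33333333333337
223 423.0 313 322 420.0
224 430.0 313 323 423.33333333333337
225 436.0 313 322 420.0
226 443.0 313 322 420.0
227 450.0 313 322 420.0
228 456.0 314 321 420.0
229 463.0 315 320 420.0
```

The vial bottom is centred at (422,457) in the crop. At that height the well's axis should be at about (417.5,456), so the vial is about 1 mm to the right. I'll nudge it and start lowering gently.

Request:
drive_tool(series=[[[0, 0, 0, -0.1, -0.05, 0, 10], [0, 0, 0, -0.1, -0.05, 0.2, 10], [0, 0, 0, -0.1, -0.05, 0.4, 10], [0, 0, 0, -0.1, -0.05, 0.6, 10], [0, 0, 0, -0.1, -0.05, 0.7, 10], [0, 0, 0, -0.1, -0.05, 0.7, 10]]])

```text
time: 15.85
tool_pos: [0.5507, -0.1811, 0.103]
ee_rot: [3.138, -0.004, -0.004]
wrist_force: [0.5, -0.3, -0.9]
width: 0.0208
```

Request:
drive_tool(series=[[[0, 0, 0, 0, 0, 0.1, 10], [0, 0, 0, 0, 0, 0.2, 10], [0, 0, 0, 0, 0, 0.2, 10]]])

```text
time: 16.15
tool_pos: [0.5506, -0.181, 0.1007]
ee_rot: [3.139, -0.004, -0.004]
wrist_force: [0.4, 0.6, -1.7]
width: 0.0211
```

Request:
drive_tool(series=[[[0, 0, 0, 0, 0, 0.2, 10], [0, 0, 0, 0, 0, 0.4, 10], [0, 0, 0, 0, 0, 0.6, 10], [0, 0, 0, 0, 0, 0.8, 10], [0, 0, 0, 0, 0, 0.8, 10]]])

```text
time: 16.65
tool_pos: [0.5503, -0.1809, 0.0922]
ee_rot: [3.139, -0.003, -0.004]
wrist_force: [0.3, -0.1, -1.2]
width: 0.0207
```

```bash
python3 snap.py s11 side 255 160 120 90
```

```text
16.7 [ 0.55044155 -0.18100083  0.09244908] [ 3.13872195 -0.00325334 -0.00369316] [-0.50142    -0.25474105 -0.57569444] 0.02116611417057851
```

View pics/s11.png

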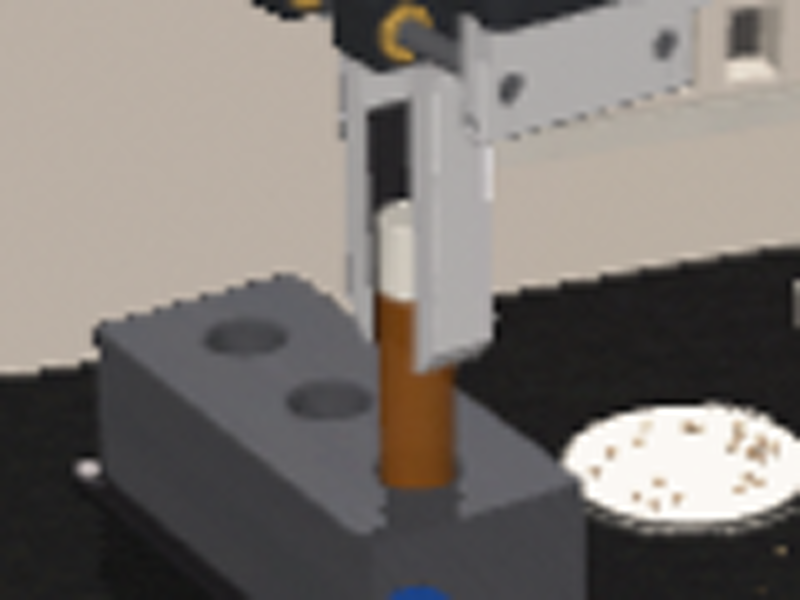

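The vial is in the well mouth at (418,480) with no side force. I'll push it past the ball.

Request:
drive_tool(series=[[[0, 0, 0, 0, 0, 0.1, 10], [0, 0, 0, 0, 0, 0.2, 10], [0, 0, 0, 0, 0, 0.3, 10], [0, 0, 0, 0, 0, 0.4, 10], [0, 0, 0, 0, 0, 0.5, 10], [0, 0, 0, 0, 0, 0.6, 10], [0, 0, 0, 0, 0, 0.6, 10]]])

```text
time: 17.4
tool_pos: [0.5503, -0.181, 0.0863]
ee_rot: [3.139, -0.003, -0.004]
wrist_force: [-0.4, 0.4, 0.0]
width: 0.021
```

Request:
drive_tool(series=[[[0, 0, 0, 0, 0, 0.1, 10], [0, 0, 0, 0, 0, 0.2, 10], [0, 0, 0, 0, 0, 0.3, 10], [0, 0, 0, 0, 0, 0.4, 10], [0, 0, 0, 0, 0, 0.5, 10], [0, 0, 0, 0, 0, 0.6, 10], [0, 0, 0, 0, 0, 0.6, 10]]])

```text
time: 18.1
tool_pos: [0.5498, -0.1809, 0.0797]
ee_rot: [3.139, -0.002, -0.004]
wrist_force: [-1.0, -0.7, -0.7]
width: 0.0211
```

Request:
drive_tool(series=[[[0, 0, 0, 0, 0, 0.2, 10], [0, 0, 0, 0, 0, 0.4, 10], [0, 0, 0, 0, 0, 0.6, 10], [0, 0, 0, 0, 0, 0.7, 10], [0, 0, 0, 0, 0, 0.8, 10], [0, 0, 0, 0, 0, 0.9, 10], [0, 0, 0, 0, 0, 1.0, 10], [0, 0, 0, 0, 0, 1.1, 10], [0, 0, 0, 0, 0, 1.2, 10], [0, 0, 0, 0, 0, 1.2, 10]]])

```text
time: 19.1
tool_pos: [0.5497, -0.1809, 0.0674]
ee_rot: [3.139, -0.001, -0.004]
wrist_force: [-2.3, -0.2, -0.1]
width: 0.0209
```

Request:
drive_tool(series=[[[0, 0, 0, 0, 0, 0.1, 10], [0, 0, 0, 0, 0, 0.2, 10], [0, 0, 0, 0, 0, 0.25, 10], [0, 0, 0, 0, 0, 0.3, 10], [0, 0, 0, 0, 0, 0.3, 10]]])

```text
time: 19.6
tool_pos: [0.5497, -0.1809, 0.0643]
ee_rot: [3.139, -0.001, -0.004]
wrist_force: [-0.9, 0.3, -1.0]
width: 0.0208
```

Request:
drive_tool(series=[[[0, 0, 0, 0, 0, 0.05, 10], [0, 0, 0, 0, 0, 0.1, 10], [0, 0, 0, 0, 0, 0.1, 10]]])

```text
time: 19.9
tool_pos: [0.5498, -0.1809, 0.0638]
ee_rot: [3.139, -0.002, -0.004]
wrist_force: [-2.4, 1.3, 1.7]
width: 0.0209
```

Request:
drive_tool(series=[[[0, 0, 0, 0, 0, 0.05, 10], [0, 0, 0, 0, 0, 0.05, 10]]])

```text
time: 20.1
tool_pos: [0.5499, -0.1809, 0.0637]
ee_rot: [3.139, -0.002, -0.004]
wrist_force: [-2.9, 0.9, 4.3]
width: 0.0211
```

It bottomed at the predicted height (TCP 0.0637 against 0.0638). Now I'll release and retreat.

Request:
drive_tool(series=[[[0, 0, 0, 0, 0, 0.05, 10], [0, 0, 0, 0, 0, 0.05, 10], [0, 0, 0, 0, 0, 0, 30], [0, 0, 0, 0, 0, 0, 50], [0, 0, 0, 0, 0, 0, 60], [0, 0, 0, 0, 0, 0, 60], [0, 0, 0, 0, 0, 0, 60], [0, 0, 0, 0, 0, 0, 60]]])

```text
time: 20.9
tool_pos: [0.5499, -0.181, 0.0636]
ee_rot: [3.139, -0.002, -0.004]
wrist_force: [0.3, -1.1, 0.0]
width: 0.0564
```

Request:
drive_tool(series=[[[0, 0, 0, 0, 0, -2, 60], [0, 0, 0, 0, 0, -5, 60], [0, 0, 0, 0, 0, -8, 60], [0, 0, 0, 0, 0, -11, 60], [0, 0, 0, 0, 0, -13, 60], [0, 0, 0, 0, 0, -13, 60]]])

```text
time: 21.5
tool_pos: [0.5516, -0.1814, 0.1979]
ee_rot: [3.136, -0.009, -0.004]
wrist_force: [0.3, 0.8, 0.4]
width: 0.0564
```

Request:
drive_tool(series=[[[0, 0, 0, -2, 4, 0, 60], [0, 0, 0, -5, 8, 0, 60], [0, 0, 0, -8, 12, 0, 60], [0, 0, 0, -11, 16, 0, 60], [0, 0, 0, -13, 20, 0, 60], [0, 0, 0, -15, 24, 0, 60], [0, 0, 0, -17, 28, 0, 60], [0, 0, 0, -17, 28, 0, 60], [0, 0, 0, -17, 28, 0, 60]]])

```text
time: 22.4
tool_pos: [0.3797, -0.4607, 0.1958]
ee_rot: [3.139, -0.008, -0.006]
wrist_force: [-0.3, 0.6, -0.7]
width: 0.056
```

```bash
python3 snap.py s12 side 200 150 280 210;python3 snap.py t12 top 200 150 240 180
python3 - <<'E'
from h import *
t=load("t12");P=cloud(t);H,S,V=cv2.split(cv2.cvtColor(t["img"],cv2.COLOR_BGR2HSV)); x,y,z=np.moveaxis(P,2,0)
m=(V>140)&(S<60)&(np.hypot(x-.55,y+.18)<.04)
print(m.sum(),np.median(z[m])); v,u=np.nonzero(m); print(plane(t,[[u.mean(),v.mean()]],.105))
s=load("s12"); print(proj(s,[[.5498,-.181,.105],[.5498,-.181,.055]]))
H,S,V=cv2.split(cv2.cvtColor(s["img"],cv2.COLOR_BGR2HSV));x,y,z=np.moveaxis(cloud(s),2,0); m=(V>140)&(S<60)&(np.hypot(x-.55,y+.18)<.04)&(z>.05); v,u=np.nonzero(m); print(u.mean(),v.min(),v.max(),z[m].max(),np.percentile(z[m],95))
E
```

```text
22.45 [ 0.38043496 -0.45996774  0.19633546] [ 3.13850936 -0.00834762 -0.00386365] [-0.1796673   0.1701137  -0.51889007] 0.05651593081890608
22.5 [ 0.38094952 -0.4595527   0.19681906] [ 3.13781836e+00 -8.71268085e-03 -2.66099202e-03] [ 1.07296477 -0.00968437  0.11580268] 0.056571270425036915
98 0.10446666279157829
[[ 0.54756294 -0.18298207  0.105     ]]
[[316.50595356 206.52174897]
 [316.94488806 230.31685393]]<stdin>:6: RuntimeWarning: Mean of empty slice.
  ret = ret.dtype.type(ret / rcount)
Traceback (most recent call last):
ValueError: zero-size array to reduction operation minimum which has no identity
```

View pics/s12.png

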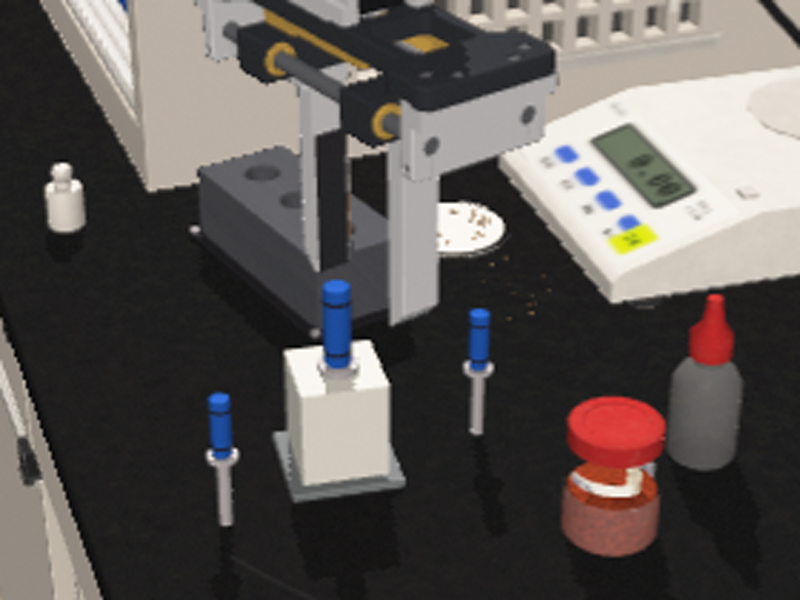

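View pics/t12.png

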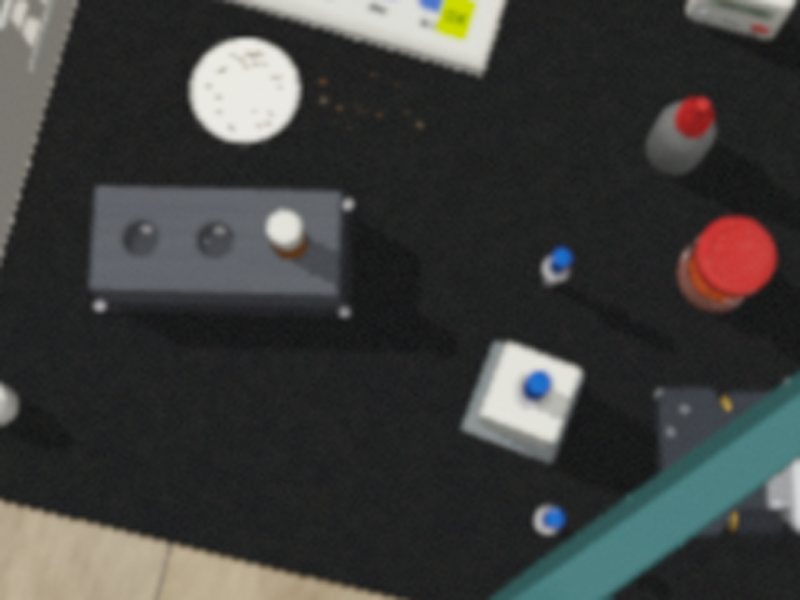

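The top view shows the white cap at (285,229), over the empty well, with median cap height 0.1045 m (expected 0.105), and the gauge in its stand at (537,385). In the side view the gripper hides the vial, so I'll move further off and check once more.

Request:
drive_tool(series=[[[0, 0, 0, -3, 4, 0, 60], [0, 0, 0, -7, 6, 0, 60], [0, 0, 0, -11, 8, 0, 60], [0, 0, 0, -12, 8, 0, 60], [0, 0, 0, -12, 8, 0, 60], [0, 0, 0, -12, 8, 0, 60]]])

```text
time: 23.1
tool_pos: [0.2625, -0.5381, 0.1963]
ee_rot: [3.138, -0.01, -0.001]
wrist_force: [0.3, -0.3, 0.4]
width: 0.0564
```

```bash
python3 snap.py s13 side 255 170 120 90
python3 - <<'E'
from h import *
s=load("s13"); H,S,V=cv2.split(cv2.cvtColor(s["img"],cv2.COLOR_BGR2HSV))
m=(H>100)&(H<128)&(S>120); m[:240]=0;m[283:]=0;m[:,:300]=0;m[:,335:]=0
v,u=np.nonzero(m); print("gauge",u.mean(),v.mean(),v.min(),v.max())
a=(H>5)&(H<22)&(S>120)&(V>40);a[:195]=0;a[245:]=0;a[:,:300]=0;a[:,335:]=0
for r in range(200,240,3):
    q=np.nonzero(a[r])[0]; 
    if len(q):print(r,q.min(),q.max())
f=800/120;print(((proj(s,[[.5498,-.181,.105],[.5498,-.181,.083],[.5498,-.181,.055]])-[255,170]+.5)*f).round())
E
```

```text
23.15 [ 0.26272087 -0.53808289  0.19632569] [ 3.13780450e+00 -9.74022536e-03  6.55313650e-05] [-0.18754428  0.96852422  0.87689994] 0.05627127035452073
gauge 317.9010989010989 272.35164835164835 266 278
212 300 306
215 300 311
218 303 306
[[413. 247.]
 [415. 317.]
 [416. 405.]]
```

View pics/s13.png

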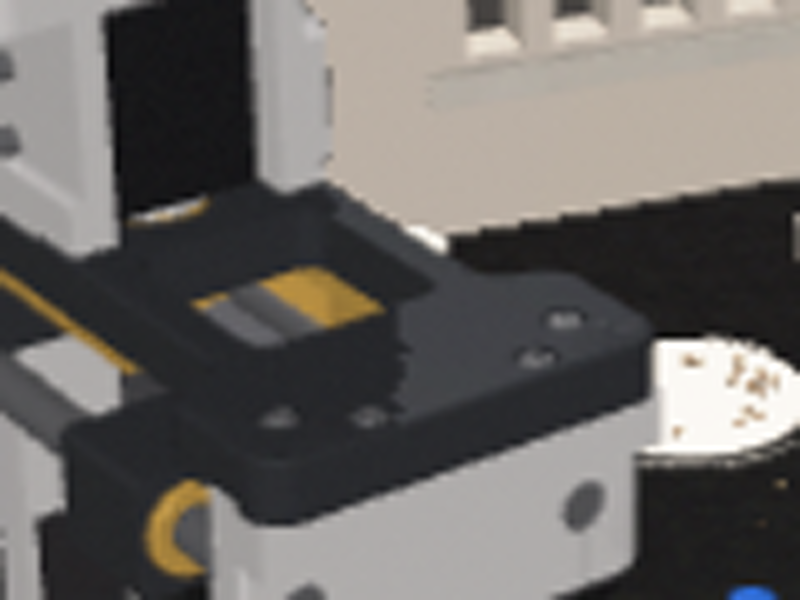

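The gripper is still in the line of sight, so I'll go back to about the start place.

Request:
drive_tool(series=[[[0, 0, 0, -3, 0, 0, 60], [0, 0, 0, -6, 0, 0, 60], [0, 0, 0, -9, 0, 0, 60], [0, 0, 0, -12, 0, 0, 60], [0, 0, 0, -12, 0, 0, 60], [0, 0, 0, -12, 0, 0, 60]]])

```text
time: 23.75
tool_pos: [0.1441, -0.5378, 0.1954]
ee_rot: [3.137, -0.011, 0.001]
wrist_force: [0.4, -0.3, -0.1]
width: 0.0559
```

```bash
python3 snap.py s14 side 255 170 120 90
python3 - <<'E'
from h import *
s=load("s14"); H,S,V=cv2.split(cv2.cvtColor(s["img"],cv2.COLOR_BGR2HSV))
m=(H>100)&(H<128)&(S>120); m[:240]=0;m[283:]=0;m[:,:300]=0;m[:,335:]=0
v,u=np.nonzero(m); print("gauge",u.mean(),v.mean(),v.min(),v.max())
a=(H>5)&(H<22)&(S>120)&(V>40);a[:195]=0;a[245:]=0;a[:,:300]=0;a[:,335:]=0
for r in range(200,240,3):
    q=np.nonzero(a[r])[0]; 
    if len(q):print(r,q.min(),q.max())
E
```

```text
23.8 [ 0.1444141  -0.53780708  0.1953027 ] [ 3.13756821e+00 -1.07226618e-02  1.95985422e-03] [ 0.74492761 -0.82318235  0.36668907] 0.056705157084764424
gauge 317.4982332155477 262.339222614841 248 278
221 312 321
224 312 321
227 312 321
230 312 322
```

View pics/s14.png

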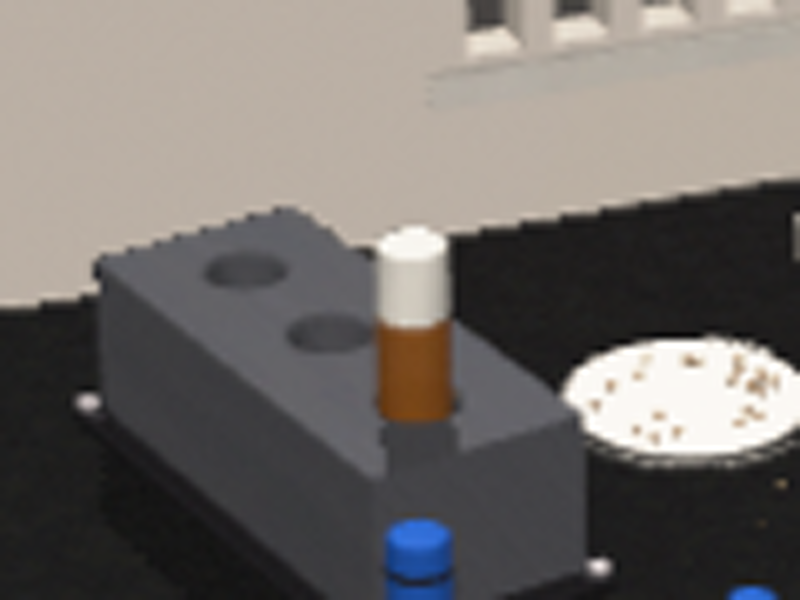

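The vial stands upright and deep in the well, with its cap top at (413,245) against a predicted (413,247). The gauge matches its earlier home pixels exactly, so I'm handing in.

```bash
python3 -c "
from bench import robot
print(robot.close_job())"
```

```text
the job is handed in; nothing more can be done
None
```

The job is done and handed in at about 24 s; handing in gave no verdict.

- **Feeling the wells:** I felt only the right-hand well (robot's view, lowest y). The depth picture showed its floor at 13 mm, against about 29 mm in the other two. The gauge tip went past plug height and touched at exactly the height of the bare bottom, with about 4–6 N.
- **Gauge returned:** I lowered the gauge back into its stand and let go before going to the vial. In the last side picture its handle fills the same rows as at the start (248–278) and stands within 1 px sideways of where it was.
- **Vial placed:** I gripped the vial, eased it past the ball and stopped on the bottom at the predicted height, with 4.3 N at the last reading. I then pressed about 0.5 mm further before letting go, and the force of that last nudge was not read.
- **Last checks:**
  - The cap top reads 104.5 mm high, where 105 mm means fully home.
  - The side view shows the vial upright, within about 1 px of prediction.
  - The robot is clear of everything, and the bystanders look untouched in the pictures; I did not measure them again.

**Disagreements:** the two cameras differed by 1–3 mm on absolute positions, within about their stated accuracy. The top view put the cap about 2 mm off the well's centre towards −x, the side away from the ball. That fits the ball pressing on the vial and is within the limits.

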